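# Close the valve behind the splash guard with the reach rod

## Robot

A 6-joint arm with a two-finger parallel gripper is mounted at the origin on the work surface. World frame = base frame: x ahead of the robot, y to its left, z up, the work surface at z = 0. Lengths are in mm, angles in degrees, forces in N, time in s.
With the tool pointing down it reaches from about 350 to 850 mm from the base axis. Payload 8.1 kg.
Tool frame: the origin (TCP) lies midway between the tips of the shut fingers; the grasp point (between the pads) lies 19 mm behind it; z points along the fingers, y is the line along which they close (so a half turn about z gives the same grasp; the last joint's range is limited). The gripper opens to 85 mm and grips with 20 to 120 N. Pads are 22 mm wide; open, the fingers measure 114 mm over their backs; the gripper's body (76 mm by 85 mm) begins 54 mm behind the grasp point. The pads swing forward as they close: fully open they stand 13 mm farther back than shut.
Start: joints at [64.549, 7.471, 85.268, -0, 87.261, -4.893], TCP at [210.669, 561.804, 231.292] pointing down, gripper open.
Joint ranges: [-169.43, 169.43], [-51.17, 129.36], [1.28, 143.12], [-76.62, 256.62], [0, 156.53], [-152.29, 152.29]. Speed limits (degrees/s): [136.94, 136.94, 159.86, 180, 180, 180].

## Interface

Orientations are given as [roll, pitch, yaw] about the fixed x, y, z axes, in that order (R = Rz(yaw) Ry(pitch) Rx(roll)).
In Python, from bench import sense, snapshot, camera_params, hand_in, masks_of, pinpoint gives the robot as it stands.
- The arm moves only by the tool step_arm, never from a script. Its argument "targets" is a list of rows, each an object with "angular": the turn, a rotation vector about the tool's x, y, z scaled (see below), a list of three; "dp": the shift along the tool's x, y, z scaled (see below), a list of three; "fingers": the closure, from 0 (fully open) to 1 (shut). A call has exactly 8 rows; each row is the pose to reach, as a shift and turn from the pose commanded when the call began, along the tool's axes at that moment, turning the shorter way round; what a row does not reach only later rows make up. The controller multiplies each number of a shift by 0.2 m and each number of a turn by 180 degrees. A row lasts 1/8 s, in which the tool goes at most 62.5 mm and 10.7 degrees, less where a joint would pass 70% of its speed; a pose out of reach is approached as far as the arm can. A call with a number of a shift or a turn outside -1 to 1 is refused whole. A call with a gripper value outside its range is refused whole. The fingers move at their own pace and stop on an object; "newtons" is the grip in N (left out, the last holds). Time passes only in rows, so rows that repeat a pose let the fingers close, or fill a call up. It gives the time, the measured TCP pose, the force, the opening and the grip force at its end, in the units of the state.
- sense(): the state, without advancing time (a new reading comes with each control period).
- snapshot(name): name is "scene" or "top"; returns the picture (384x512x3 uint8, blue, green, red); there is no depth.
- camera_params(name): a dict with "vfov" (degrees; the focal length in pixels is half the picture's height over the tangent of half this angle, whatever the lens; pixels are square), "cx", "cy" (the principal point, pixels), "D" ([k1, k2, p1, p2, k3] as OpenCV has them; the pictures are not rectified), "R" (3x3) and "t" (3): a world point X has camera coordinates R X + t. Camera axes: x right, y down, z forward; pixel columns grow to the right and rows downward; lengths in mm; the calibration is good to about 2 mm. A picture is of the moment at which its call begins. camera_params takes no time and is no camera call.
- hand_in(): hands the job in; it is judged then, once.
Trained networks look in the newest picture that a camera, given by its name, has taken for a name from the list of things; names that differ only in an ending like _2 or _b are one class to them, and where a whole thing is asked for, a point or a joint stands for the part that bears it (a point fixed in the world has none). Each returns a list of dicts, best first, with "conf" (0 to 1); they miss things now and then, are a little off and sometimes report something else, mostly with a low value. They report only what shows in the picture. A call takes as long as a camera call. They do not tell look-alikes from the thing itself.
- masks_of(camera, label): "pixels" (384x512 bool, what is visible of it) and "at" ([column, row] in pixels, amid what is visible of it).
- pinpoint(camera, label): "at" ([column, row] in pixels: a listed point, or the origin of a listed thing).
The state is a dict: "time": time; "joint_pos": joint angles; "qd": joint speeds; "joint_efforts": joint torques, N m; "tool_pos": TCP position; "tcp_rot": TCP orientation; "ft_force": force on the tool from outside, world axes, zero at the start; "wrist_torque": the same for the moment, N m; "finger_gap": finger opening in mm; "grip_force": force on a finger pad.
Only numpy, scipy, OpenCV 4.12 (cv2) and the standard library are available. Lean on these libraries where they do the work, as an engineer would, in place of code of your own. Each camera call takes 0.05 s, during which the arm holds its last target. There are 200 camera calls.

## Task

Take the bent reach rod from its stand, reach over the splash guard with it and use its tip to slide the paddle lever of the valve box fully home against its stop; keep pressing it there at 6 N, give or take 1 N, for a good second (more than 10 N at any time damages it) so that the valve seats. Then lay the rod back in both notches of its stand as it was and let go. Keep your gripper off the paddle, do not lean on the guard, and leave the ball-knob lever next to it and everything else where it is.

Things in the scene. Friction and masses are not known exactly. Their poses are not given: they have to be found in the camera images.
- reach_rod: Bent reach rod, 0.22 kg. Origin: middle of a black bar handle, 150 (along its x) x 20 wide x 26 mm tall, balance point within 20 mm of it. From the handle's +x end a 10 mm steel rod runs on to x = +140 mm, then square down (-z) to a 16 mm ball 117 mm below the handle's mid-line. A 19 mm end cap reaches back to x = -89. In the stand: handle level, z up, mid-line 160 mm above the bench.
- rod_tip (a point): Centre of the steel ball (16 mm diameter) at the lower end of the bent rod; at (140, 0, -117) mm in the rod's frame.
- rod_stand: Fixed stand: base 150 x 90 x 12 mm, uprights 10 mm thick at x = -55 and +55 mm (100 mm free between), each with an open-topped notch 26 mm wide, floor 147 and lips 163 mm above the bench. The handle lies in both notches along the stand's x; grip it mid-way from above across its 20 mm width. The bent end hangs off the +x side. Origin: middle of the base's underside.
- splash_guard: Fixed upright sheet-steel splash guard: 320 mm long along its y, 4 mm thick, top rubber edge 134 mm above the bench. Origin at the middle of its foot; the valve boxes stand behind it (+x side).
- valve_box: White valve box behind the guard that has the flat PADDLE lever: 100 (x) x 130 (y) x 50 mm tall, fixed. Origin at the centre of its underside. On its top, on the +y side of the paddle, stands an aluminium stop block 34 (x) x 12 (y) mm, up to 68 mm above the bench, clamped at a different place each time, its near face anywhere from y = +1 to +41 mm; its place is not measured, it must be felt.
- paddle_lever: Lever of the valve box: on a small foot, a flat upright paddle 28 (x) x 8 (y) x 36 mm tall, from 56.5 to 92.5 mm above the bench. It slides along the valve box's y only, home being +y, stiffly (1 to 2 N), and stays where it is left. Origin: under the paddle's middle, at x = 0 in the box's frame, 50.5 mm above the bench. Home, its foot meets the stop block; from its start that is 15 to 50 mm of travel, how much is not known.
- paddle_mid (a point): Middle of the flat paddle, 74.5 mm above the bench.
- other_box: The neighbouring white valve box, same size as the other, whose lever carries a round ball knob instead of a paddle; to be left alone. Which box stands left and which right changes.
- knob_mid (a point): Centre of the ball knob (22 mm diameter) of the neighbour's lever, 76.5 mm above the bench.
- vial_rack: Fixed white rack with small amber vials, 100 x 140 mm, 63 mm tall; stands on the opposite side to the rod stand.
- small_jar: Bystander: closed amber glass jar, 48 mm across, 65 mm tall. Origin at the centre of its underside.
- beaker: Bystander: open clear beaker, 60 mm across, 80 mm tall. Origin at the centre of its underside.
- amber_bottle: Bystander: amber bottle with a blue cap, 64 mm across, 110 mm tall. Origin at the centre of its underside.
- clear_bottle: Bystander: clear bottle with an orange cap, 64 mm across, 110 mm tall. Origin at the centre of its underside.
- tip_box: Bystander: closed box 85 x 120 x 60 mm tall. Origin at the centre of its underside.
- counterweight: Bystander: brass weight, 44 mm across, 45 mm tall. Origin at the centre of its underside.
Things that resemble listed ones, but are neither listed nor needed, are in the scene too. What is shaped like the reach_rod but red is not meant.

How it is judged:
By the outcome, as a careful person would: the job done as asked, in the order asked, and still so for the second after the job is handed in, with the robot touching nothing.
It also fails if it takes over 64 s, if anything falls off the work surface, if the arm or the gripper's body presses on something with over 40 N, if the wrist force passes 120 N, or if a joint passes its speed limit or range.

## Working session

There is one attempt and no reset: what is moved stays moved. The work goes in short steps, Python scripts to look and compute and a tool call to move; the robot and the scene stay as the last step left them, time stands still between calls to the robot, and variables do not carry over. Pictures are saved under pics/ and viewed, at most 10 in all, crops included, and the job is handed in when it is done.

Besides the shell and the picture viewer there is one more tool, called after "Request:" by a JSON object that holds its "name" and its "arguments". step_arm: Moves the arm, as the interface text tells. Its arguments: {"type":"object","properties":{"targets":{"type":"array","items":{"type":"object","properties":{"angular":{"type":"array","items":{"type":"number","minimum":-1,"maximum":1}},"dp":{"type":"array","items":{"type":"number","minimum":-1,"maximum":1}},"fingers":{"type":"number"}}}},"newtons":{"type":"number"}},"required":["targets"]}

```bash
ls; mkdir -p pics; cat > h.py <<'E'
import numpy as np, cv2
from bench import *
def cam(n):
    c=camera_params(n); f=192/np.tan(np.radians(c["vfov"])/2)
    K=np.array([[f,0,c["cx"]],[0,f,c["cy"]],[0,0,1.]])
    return K,np.array(c["D"],float),np.array(c["R"],float),np.array(c["t"],float)
def at_z(n,uv,z):
    K,D,R,t=cam(n)
    p=cv2.undistortPoints(np.array([[uv]],float),K,D)[0,0]
    d=R.T@np.array([p[0],p[1],1]); o=-R.T@t
    return o+d*(z-o[2])/d[2]
def proj(n,X):
    K,D,R,t=cam(n)
    return cv2.projectPoints(np.array(X,float).reshape(-1,1,3),cv2.Rodrigues(R)[0],t,K,D)[0][:,0]
E
python3 - <<'E'
from h import *
for n in("scene","top"):
    cv2.imwrite(f"pics/{n}0.png",snapshot(n))
    K,D,R,t=cam(n);print(n,K[0,0],-R.T@t,R[2])
Z=dict(reach_rod=160,rod_tip=43,rod_stand=0,splash_guard=0,valve_box=0,paddle_lever=50.5,paddle_mid=74.5,other_box=0,knob_mid=76.5)
for l,z in Z.items():
    for n in("scene","top"):
        for r in pinpoint(n,l)[:3]:
            print(l,n,round(r["conf"],2),np.round(r["at"],1),np.round(at_z(n,r["at"],z),1))
s=sense();print({k:np.round(v,2) for k,v in s.items()})
E
```

```text
pics
scene 496.6806069290936 [1640.65120014  397.61937371  957.46551506] [-0.7723492  -0.20155532 -0.60237212]
top 394.7109255801312 [ 420.64266501  104.02824243 1266.63906165] [ 0.11978579  0.01347051 -0.99270837]
reach_rod scene 0.86 [340.3 158. ] [391.3 318.8 160. ]
reach_rod scene 0.58 [418.1 202.7] [541.9 551.3 160. ]
reach_rod top 0.85 [112.1 261.2] [360.5 527.3 160. ]
reach_rod top 0.77 [190.7 247.4] [395.4 308.2 160. ]
rod_tip scene 0.97 [368.9 177.1] [291.3 412.8  43. ]
rod_tip scene 0.71 [320.9 221.9] [557.  301.1  43. ]
rod_tip top 0.72 [201.6 202. ] [532.4 296.4  43. ]
rod_tip top 0.7 [159.  294.4] [252.7 425.7  43. ]
rod_tip top 0.28 [394.6 233.1] [ 426.8 -297.1   43. ]
rod_stand scene 0.55 [335.1 201.5] [395.4 322.6   0. ]
rod_stand top 0.57 [197.6 247.8] [390.2 315.6   0. ]
splash_guard scene 0.98 [227.5 205.6] [515.3   7.2   0. ]
splash_guard scene 0.32 [186.1 200.4] [ 529.5 -124.     0. ]
splash_guard top 0.58 [292.9 206.9] [515.7   9.2   0. ]
valve_box scene 0.63 [192.  217.5] [600.7 -75.8  -0. ]
valve_box scene 0.3 [337.5 160.1] [157.3 295.4  -0. ]
valve_box top 0.
[... 455 characters left out ...]
3] [ 603.4 -100.3    0. ]
other_box top 0.63 [271.7 175.8] [617.9  75.3   0. ]
knob_mid scene 0.61 [235.9 205.5] [597.6  60.9  76.5]
knob_mid scene 0.48 [218.2 268. ] [843.1  93.8  76.5]
knob_mid top 0.48 [277.5 177.6] [600.1  59.5  76.5]
{'time': np.float64(1.0), 'joint_pos': array([64.55,  7.47, 85.27,  0.  , 87.26, -4.89]), 'qd': array([-0.14, -0.02,  0.03, -0.04, -0.05,  0.12]), 'joint_efforts': array([  0.  , -56.93, -50.09,  -0.  ,   0.  ,  -0.  ]), 'tool_pos': array([210.65, 561.81, 231.31]), 'tcp_rot': array([180.  ,  -0.  , 159.44]), 'ft_force': array([-0.26,  0.2 , -0.2 ]), 'wrist_torque': array([-0.05, -0.04,  0.04]), 'grip_force': np.float64(0.0), 'finger_gap': np.float64(85.54)}
```

```bash
python3 - <<'E'
import cv2
for n in("scene","top"):
    im=cv2.imread(f"pics/{n}0.png");cv2.imwrite(f"pics/{n}0b.png",cv2.resize(im,(800,600),interpolation=cv2.INTER_CUBIC))
E
```

```text
(no output)
```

View pics/scene0b.png

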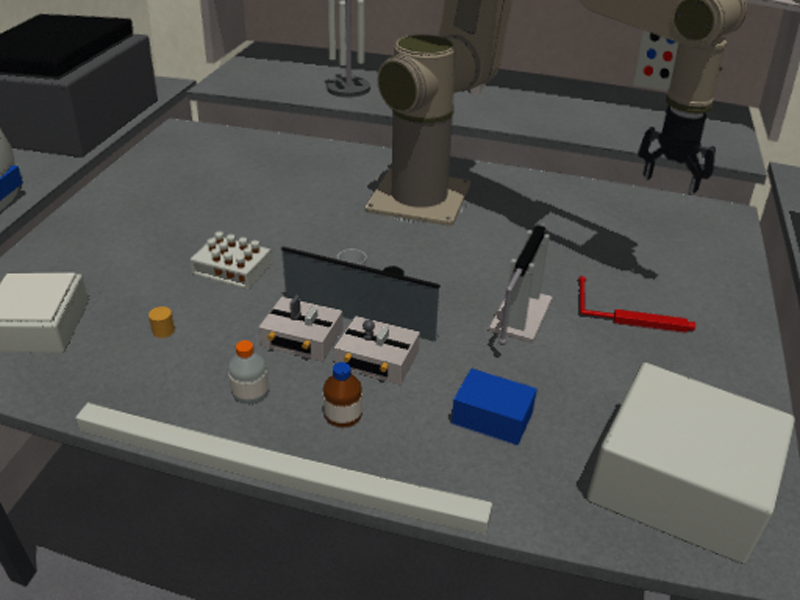

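View pics/top0b.png

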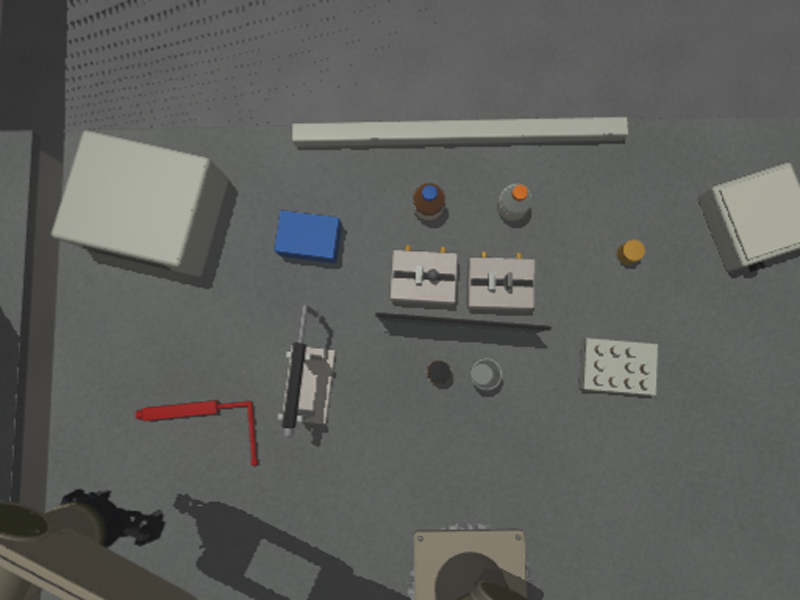

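The scene view shows the black rod in its stand around (525,270), with the red decoy at (640,320). The paddle box is the one nearer the vials: paddle at (295,307) in the scene view and (508,281) in the top view, stop block at (491,281) in the top view. The knob box is beside it on the +y side. Next I'll fit the box, rod and guard poses against their masks.

```bash
cat >> h.py <<'E'
from scipy.optimize import minimize
def boxpts(x,y,yaw,L):
    c,s=np.cos(np.radians(yaw)),np.sin(np.radians(yaw))
    return np.array([[x+c*a-s*b,y+s*a+c*b,z] for (a0,a1,b0,b1,z0,z1) in L for a in(a0,a1) for b in(b0,b1) for z in(z0,z1)])
def fit(ms,L,p0):
    """pose (x,y,yaw) maximising overlap of the projected box (a hull) with masks {cam: mask}"""
    S=4
    big={n:cv2.resize(m.astype(np.uint8),None,fx=S,fy=S,interpolation=cv2.INTER_LINEAR)>0 for n,m in ms.items()}
    def cost(p):
        c=0
        for n,m in big.items():
            q=(proj(n,boxpts(*p,L))+.5)*S
            im=np.zeros(m.shape,np.uint8);cv2.fillConvexPoly(im,cv2.convexHull(q.astype(np.float32)).astype(np.int32),1)
            c+=1-(im.astype(bool)&m).sum()/(im.astype(bool)|m).sum()
        return c
    best=None
    for dy in(-6,0,6):
        p=np.array(p0,float)+[0,0,dy]
        r=minimize(cost,p,method="Nelder-Mead",options=dict(initial_simplex=np.vstack([p,p+[8,0,0],p+[0,8,0],p+[0,0,5]]),xatol=.1,fatol=1e-4))
        if best is None or r.fun<best.fun:best=r
    return np.round(best.x,1),round(best.fun,3)
E
python3 - <<'E'
from h import *
im={n:cv2.imread(f"pics/{n}0.png") for n in("scene","top")}
for n in im: snapshot(n)
def mk(n,l,xy,z):
    u=proj(n,[[*xy,z]])[0]
    r=min(masks_of(n,l),key=lambda r:np.hypot(*(np.array(r["at"])-u)))
    print(l,n,round(r["conf"],2),np.round(r["at"]),np.round(u),r["pixels"].sum());return r["pixels"]
# rod handle: dark pixels of the rod mask
ms={}
for n in im:
    m=mk(n,"reach_rod",(393,313),160); d=m&(im[n].max(2)<45)
    k,lab,st,_=cv2.connectedComponentsWithStats(d.astype(np.uint8)); d=lab==1+np.argmax(st[1:,4]); ms[n]=d; print(d.sum())
print("handle",fit(ms,[(-75,75,-10,10,147,173)],(393,313,-5)))
for n in ms:print(n,fit({n:ms[n]},[(-75,75,-10,10,147,173)],(393,313,-5)))
g={n:mk(n,"splash_guard",(515,8),60) for n in im}
print("guard",fit({'scene':g['scene']},[(-2,2,-160,160,0,134)],(515,8,-3)),fit({'top':g['top']},[(-2,2,-160,160,0,134)],(515,8,-3)))
for l,xy in(("valve_box",(600,-90)),("other_box",(605,78))):
    b={n:mk(n,l,xy,40) for n in im}
    L=[(-50,50,-65,65,0,50)]
    print(l,fit(b,L,(*xy,-3)),[fit({n:b[n]},L,(*xy,-3)) for n in im])
a={n:mk(n,"paddle_lever",(600,-90),75) for n in im}
L=[(-14,14,-4,4,56.5,92.5)]
print("paddle",fit(a,L,(600,-90,-3)),[fit({n:a[n]},L,(600,-90,-3)) for n in im])
t=np.hstack([cv2.resize(im["top"][150:215,250:350],(400,260),interpolation=cv2.INTER_CUBIC),cv2.resize(im["scene"][170:235,150:250],(400,260),interpolation=cv2.INTER_CUBIC)])
t2=np.hstack([cv2.resize(im["top"][190:290,170:230],(300,340*300//300),interpolation=cv2.INTER_CUBIC),cv2.resize(im["scene"][140:225,300:360],(300,340),interpolation=cv2.INTER_CUBIC)])
t2=cv2.copyMakeBorder(t2,0,0,0,200,cv2.BORDER_CONSTANT)
cv2.imwrite("pics/c1.png",np.vstack([t,t2]))
E
```

```text
reach_rod scene 0.62 [335. 169.] [338. 158.] 389
228
reach_rod top 0.58 [124. 262.] [189. 248.] 608Traceback (most recent call last):
  File "<stdin>", line 12, in <module>
    return _wrapfunc(a, 'argmax', axis=axis, out=out, **kwds)
    return bound(*args, **kwds)
ValueError: attempt to get argmax of an empty sequence
```

```bash
cat > m.py <<'E'
from h import *
im={n:cv2.imread(f"pics/{n}0.png") for n in("scene","top")}
t=np.hstack([cv2.resize(im["top"][150:215,250:350],(400,260),interpolation=cv2.INTER_CUBIC),cv2.resize(im["scene"][170:235,150:250],(400,260),interpolation=cv2.INTER_CUBIC)])
t2=np.hstack([cv2.resize(im["top"][190:290,170:230],(300,340),interpolation=cv2.INTER_CUBIC),cv2.resize(im["scene"][140:225,300:360],(300,340),interpolation=cv2.INTER_CUBIC)])
cv2.imwrite("pics/c1.png",np.vstack([t,cv2.copyMakeBorder(t2,0,0,0,200,cv2.BORDER_CONSTANT)]))
def mk(n,l,xy,z):
    u=proj(n,[[*xy,z]])[0]
    R=masks_of(n,l)
    if not R: print(l,n,"none");return None
    r=min(R,key=lambda r:np.hypot(*(np.array(r["at"])-u)))
    print(l,n,round(r["conf"],2),np.round(r["at"]),np.round(u),r["pixels"].sum());return r["pixels"] if np.hypot(*(np.array(r["at"])-u))<15 else None
ms={}
for n in im:
    x,y=proj(n,[[393,313,160]])[0].astype(int)
    d=np.zeros((384,512),bool); w=im[n][y-45:y+45,x-25:x+25].max(2); d[y-45:y+45,x-25:x+25]=w<32
    k,lab,st,_=cv2.connectedComponentsWithStats(d.astype(np.uint8)); d=lab==1+np.argmax(st[1:,4]); ms[n]=d; print(n,d.sum(),st[1+np.argmax(st[1:,4])])
L=[(-75,75,-10,10,147,173)]
print("handle",fit(ms,L,(393,313,-5)),[fit({n:ms[n]},L,(393,313,-5)) for n in im])
def both(l,xy,z,L):
    b={n:m for n in im if (m:=mk(n,l,xy,z)) is not None}
    print("=>",l,fit(b,L,(*xy,-3)),[fit({n:b[n]},L,(*xy,-3)) for n in b])
both("splash_guard",(515,8),60,[(-2,2,-160,160,0,134)])
both("valve_box",(600,-90),40,[(-50,50,-65,65,0,50)])
both("other_box",(605,78),40,[(-50,50,-65,65,0,50)])
both("paddle_lever",(600,-90),75,[(-14,14,-4,4,56.5,92.5)])
E
python3 m.py
```

```text
scene 234 [329 145  20  32 234]Traceback (most recent call last):
  File "m.py", line 16, in <module>
    k,lab,st,_=cv2.connectedComponentsWithStats(d.astype(np.uint8)); d=lab==1+np.argmax(st[1:,4]); ms[n]=d; print(n,d.sum(),st[1+np.argmax(st[1:,4])])
                                                                              ~~~~~~~~~^^^^^^^^^^
    return _wrapfunc(a, 'argmax', axis=axis, out=out, **kwds)
    return bound(*args, **kwds)
ValueError: attempt to get argmax of an empty sequence
```

View pics/c1.png

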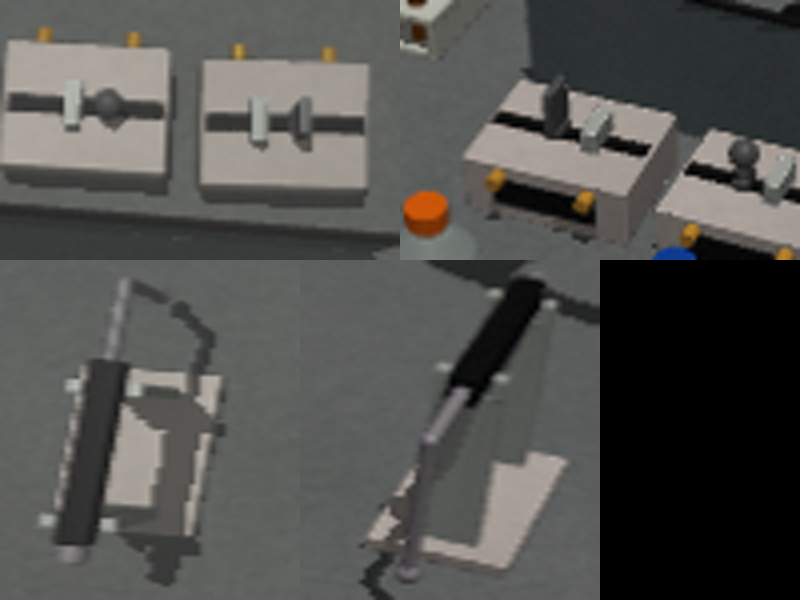

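The crop shows the dark paddle at roughly (302,122) in its left tile and the aluminium stop left of it at (259,120). The rod lies in both notches with its ball hanging at +x. The handle is brighter in the top view, so I'll raise that threshold.

```bash
python3 - <<'E'
import cv2
im=cv2.imread("pics/top0.png").max(2)
print(im[250,180:215]); print(im[235,180:215])
E
sed -i 's/w<32/w<(32 if n=="scene" else 58)/' m.py; python3 m.py
```

```text
[ 98  99 129  97  56  51  51  53  52  50  42  37 147 169 169 169 169 168
 167 168 169 170 118  88  89  88  89  90  88 154 159 100  92  99  98]
[ 99 100  99 100 122 107  69  52  52  52  54  52  44  37 149 170 165 115
  87  87  87  87  87  87  88  88  88  88  89  91  90 101 125  88  91]
scene 234 [329 145  20  32 234]
top 399 [181 220  15  54 399]
handle (array([399.3, 315.4,  -6.1]), np.float64(0.51)) [(array([397.9, 316.3,  -5.9]), np.float64(0.272)), (array([398.9, 315. ,  -7.1]), np.float64(0.222))]
splash_guard scene 0.96 [228. 186.] [227. 190.] 3370
splash_guard top 0.57 [291. 206.] [295. 206.] 1282
=> splash_guard (array([509.7,  10.6,  -5.7]), np.float64(0.663)) [(array([508.5,   9.9,  -5.1]), np.float64(0.095)), (array([509.2,  11. ,  -6.1]), np.float64(0.568))]
valve_box scene 0.58 [197. 210.] [187. 206.] 1659
valve_box top 0.87 [324. 184.] [325. 179.] 1450
=> valve_box (array([593.4, -74.6,  -2.5]), np.float64(0.099)) [(array([593.4, -73.5,  -3.6]), np.float64(0.039)), (array([593.3, -76.5,  -2.2]), np.float64(0.046))]
other_box scene 0.81 [242. 223.] [241. 218.] 1629
other_box top 0.62 [270. 176.] [271. 178.] 1399
=> other_box (array([609.7,  80.2,  -3.7]), np.float64(0.142)) [(array([609.8,  79.6,  -2.2]), np.float64(0.083)), (array([610.6,  80.6,  -4.2]), np.float64(0.056))]
paddle_lever scene 0.53 [187. 196.] [186. 197.] 83
paddle_lever top none
=> paddle_lever (array([596.3, -84. ,   3.8]), np.float64(0.131)) [(array([596.3, -84. ,   3.8]), np.float64(0.131))]
```

```bash
cat >> h.py <<'E'
from scipy.spatial.transform import Rotation as Ro
def mv(p,yaw,frm=None,rpy=None):
    """print dp (units of 0.2 m) and angular (units of 180 deg) from the present (or given) pose"""
    s=sense(); p0=np.array(frm if frm is not None else s["tool_pos"]); R0=Ro.from_euler("xyz",rpy if rpy is not None else s["tcp_rot"],degrees=True)
    R1=Ro.from_euler("xyz",[180,0,yaw],degrees=True)
    print("dp",np.round(R0.inv().apply(np.array(p)-p0)/200,4),"ang",np.round((R0.inv()*R1).as_rotvec()/np.pi,4))
E
python3 - <<'E'
from h import *
mv([398.5,315.5,231],173.7)
E
```

```text
dp [-1.3119 -0.8235  0.0015] ang [ 0.      0.     -0.0792]
```

Request:
{"name": "step_arm", "arguments": {"targets": [{"dp": [-0.15, -0.1, 0], "angular": [0, 0, -0.02], "fingers": 0}, {"dp": [-0.35, -0.22, 0], "angular": [0, 0, -0.05], "fingers": 0}, {"dp": [-0.6, -0.38, 0], "angular": [0, 0, -0.079], "fingers": 0}, {"dp": [-0.85, -0.54, 0], "angular": [0, 0, -0.079], "fingers": 0}, {"dp": [-1, -0.64, 0], "angular": [0, 0, -0.079], "fingers": 0}, {"dp": [-1, -0.82, 0], "angular": [0, 0, -0.079], "fingers": 0}, {"dp": [-1, -0.82, 0], "angular": [0, 0, -0.079], "fingers": 0}, {"dp": [-1, -0.82, 0], "angular": [0, 0, -0.079], "fingers": 0}]}}

```text
time: 2.6
tool_pos: [340.6, 338.4, 231.7]
tcp_rot: [179.9, 0.0, 173.7]
ft_force: [-0.3, 0.4, -0.2]
finger_gap: 85.4
grip_force: 0.0
```

```bash
python3 - <<'E'
from h import *
s=sense();print(s["time"],s["tool_pos"],s["tcp_rot"],s["ft_force"])
mv([398.5,315.5,231],173.7);mv([398.5,315.5,141],173.7)
E
```

```text
2.6 [340.58220288 338.40831267 231.68500927] [1.79943914e+02 3.86364947e-02 1.73650481e+02] [-0.31076671  0.38184837 -0.15189642]
dp [-0.3005 -0.0818  0.0035] ang [ 0.0003  0.0002 -0.0003]
dp [-0.3002 -0.0823  0.4535] ang [ 0.0003  0.0002 -0.0003]
```

Request:
{"name": "step_arm", "arguments": {"targets": [{"dp": [-0.15, -0.04, 0], "angular": [0, 0, 0], "fingers": 0}, {"dp": [-0.3, -0.082, 0], "angular": [0, 0, 0], "fingers": 0}, {"dp": [-0.3, -0.082, 0.03], "angular": [0, 0, 0], "fingers": 0}, {"dp": [-0.3, -0.082, 0.13], "angular": [0, 0, 0], "fingers": 0}, {"dp": [-0.3, -0.082, 0.25], "angular": [0, 0, 0], "fingers": 0}, {"dp": [-0.3, -0.082, 0.36], "angular": [0, 0, 0], "fingers": 0}, {"dp": [-0.3, -0.082, 0.45], "angular": [0, 0, 0], "fingers": 0}, {"dp": [-0.3, -0.082, 0.45], "angular": [0, 0, 0], "fingers": 0.2}], "newtons": 30}}

```text
time: 3.6
tool_pos: [396.4, 314.7, 138.9]
tcp_rot: [-179.9, -0.2, 173.7]
ft_force: [0.2, 0.4, 0.6]
finger_gap: 69.9
grip_force: 0.0
```

```bash
python3 - <<'E'
from h import *
s=sense();print(s["time"],s["tool_pos"],s["tcp_rot"],s["ft_force"],s["finger_gap"])
im=snapshot("scene")
cv2.imwrite("pics/g1.png",np.hstack([cv2.resize(im[100:230,280:410],(500,500),interpolation=cv2.INTER_CUBIC)]))
E
```

```text
3.6 [396.36889433 314.68297942 138.91090685] [-179.85983357   -0.1841583   173.71340597] [0.23306853 0.40494458 0.56374466] 69.9384273400173
```

View pics/g1.png

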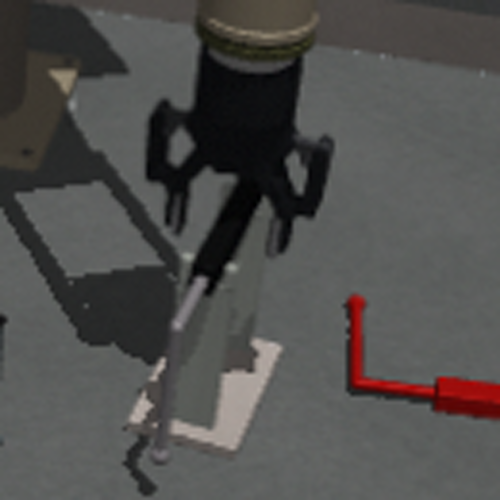

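The crop shows the fingers astride the handle at about (235,215), clear of the uprights. I'll close gently first, then firmly.

Request:
{"name": "step_arm", "arguments": {"targets": [{"dp": [0, 0, 0], "angular": [0, 0, 0], "fingers": 0.5}, {"dp": [0, 0, 0], "angular": [0, 0, 0], "fingers": 0.7}, {"dp": [0, 0, 0], "angular": [0, 0, 0], "fingers": 0.8}, {"dp": [0, 0, 0], "angular": [0, 0, 0], "fingers": 1}, {"dp": [0, 0, 0], "angular": [0, 0, 0], "fingers": 1}, {"dp": [0, 0, 0], "angular": [0, 0, 0], "fingers": 1}, {"dp": [0, 0, 0], "angular": [0, 0, 0], "fingers": 1}, {"dp": [0, 0, 0], "angular": [0, 0, 0], "fingers": 1}], "newtons": 30}}

```text
time: 4.65
tool_pos: [398.7, 315.5, 142.3]
tcp_rot: [179.9, 0.1, 173.7]
ft_force: [0.2, -0.1, 5.1]
finger_gap: 19.8
grip_force: 30.8
```

Request:
{"name": "step_arm", "arguments": {"targets": [{"dp": [0, 0, 0], "angular": [0, 0, 0], "fingers": 1}, {"dp": [0, 0, 0], "angular": [0, 0, 0], "fingers": 1}, {"dp": [0, 0, -0.06], "angular": [0, 0, 0], "fingers": 1}, {"dp": [0, 0, -0.16], "angular": [0, 0, 0], "fingers": 1}, {"dp": [0, 0, -0.3], "angular": [0, 0, 0], "fingers": 1}, {"dp": [0, 0, -0.45], "angular": [0, 0, 0], "fingers": 1}, {"dp": [0, 0, -0.58], "angular": [0, 0, 0], "fingers": 1}, {"dp": [0, 0, -0.62], "angular": [0, 0, 0], "fingers": 1}], "newtons": 115}}

```text
time: 5.65
tool_pos: [398.7, 315.4, 267.3]
tcp_rot: [179.9, 0.1, 173.7]
ft_force: [-0.1, 0.8, -3.4]
finger_gap: 18.4
grip_force: 112.2
```

```bash
python3 - <<'E'
from h import *
s=sense();print(s["time"],s["tool_pos"],s["tcp_rot"],s["ft_force"],s["wrist_torque"],s["finger_gap"],s["grip_force"])
for n in("scene","top"):
    im=snapshot(n);cv2.imwrite(f"pics/l_{n}.png",im)
    for r in pinpoint(n,"rod_tip")[:2]:print(n,r)
x0,y0=proj("scene",[[500,310,200]])[0].astype(int)
E
```

```text
5.65 [398.74655281 315.43475417 267.32267937] [1.79906960e+02 1.19895211e-01 1.73662318e+02] [-0.08372827  0.83408462 -3.44688655] [0.00955283 0.06889096 0.01090549] 18.378875126237833 112.22546696662903
scene {'at': [326.5, 183.6], 'conf': 0.74}
scene {'at': [369.1, 181.7], 'conf': 0.67}
top {'at': [194.2, 196.6], 'conf': 0.79}
top {'at': [161.3, 295.7], 'conf': 0.5}
```

```bash
cat >> h.py <<'E'
def tri(uv):
    A=[];b=[]
    for n,u in uv.items():
        K,D,R,t=cam(n);p=cv2.undistortPoints(np.array([[u]],float),K,D)[0,0]
        d=R.T@np.array([p[0],p[1],1]);d/=np.linalg.norm(d);P=np.eye(3)-np.outer(d,d)
        A.append(P);b.append(P@(-R.T@t))
    A=np.vstack(A);b=np.hstack(b);x=np.linalg.lstsq(A,b,rcond=None)[0];return x,np.linalg.norm(A@x-b)
E
python3 - <<'E'
from h import *
print(tri(dict(scene=[326.5,183.6],top=[194.2,196.6])))
print(proj("scene",[[537.8,300,168],[533,292,168]]),proj("top",[[537.8,300,168],[533,292,168]]))
im=np.hstack([cv2.resize(cv2.imread("pics/l_scene.png")[120:220,270:370],(400,400),interpolation=cv2.INTER_CUBIC),cv2.resize(cv2.imread("pics/l_top.png")[170:270,150:250],(400,400),interpolation=cv2.INTER_CUBIC)])
cv2.imwrite("pics/l.png",im)
E
```

```text
(array([536.80998303, 299.57101449, 163.46797337]), np.float64(1.7470686014865802))
[[326.317261   182.51641374]
 [323.72049411 181.00552041]] [[193.32821192 196.17169874]
 [196.16607327 197.82689242]]
```

View pics/l.png

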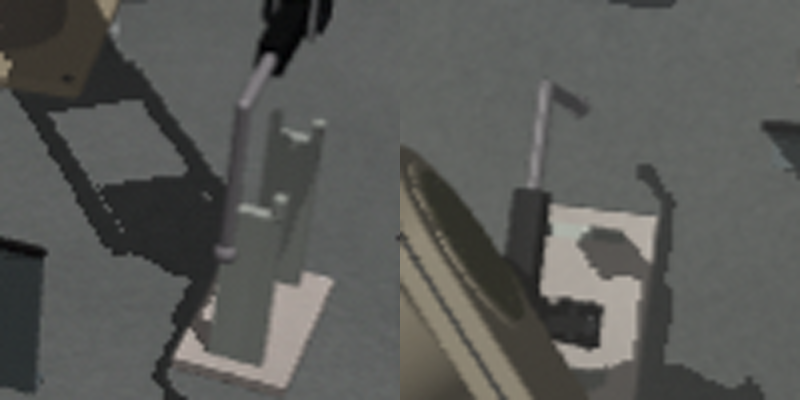

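The tip triangulates to about (537,300,165), which agrees with the model: rod straight in the grip, hanging clear of the stand.

```bash
python3 - <<'E'
from h import *
print("paddle top",at_z("top",[326.25,178.75],92.5),"stop -y edge",at_z("top",[316.75,178],68))
print(tri(dict(scene=[189,196.75],top=[325.5,180.2])))
c=[593.5,-75];a=np.radians(-3)
for n in("top","scene"):
    im=cv2.imread(f"pics/{n}0.png");S=8
    u=proj(n,[[594,-75,60]])[0].astype(int); o=u-[25,19]
    v=cv2.resize(im[o[1]:o[1]+38,o[0]:o[0]+50],None,fx=S,fy=S,interpolation=cv2.INTER_CUBIC)
    for L,col in(([(-50,50,-65,65,50,50)],(0,255,0)),):
        q=((proj(n,boxpts(*c,-3,L))-o+.5)*S).astype(int)[[0,2,6,4]] if 0 else ((proj(n,boxpts(593.5,-75,-3,[(-50,50,-65,65,50,50)])[::2])-o+.5)*S).astype(int)[[0,1,3,2]]
        cv2.polylines(v,[q],True,col,1)
    for yy in(-18,-10,0):   # paddle box drawn at box y
        X=[[c[0]-np.sin(a)*(yy+k)+np.cos(a)*h,c[1]+np.cos(a)*(yy+k)+np.sin(a)*h,92.5] for h,k in((-14,-4),(14,-4),(14,4),(-14,4))]
        if yy==-10: cv2.polylines(v,[((proj(n,X)-o+.5)*S).astype(int)],True,(0,0,255),1)
    cv2.imwrite(f"pics/v_{n}.png",v)
cv2.imwrite("pics/v.png",np.hstack([cv2.imread("pics/v_top.png"),cv2.imread("pics/v_scene.png")]))
E
```

```text
paddle top [591.67825653 -85.92126473  92.5       ] stop -y edge [598.07330349 -60.93796309  68.        ]
(array([590.41050373, -86.28662184,  68.43830281]), np.float64(1.5653998107754759))
```

View pics/v.png

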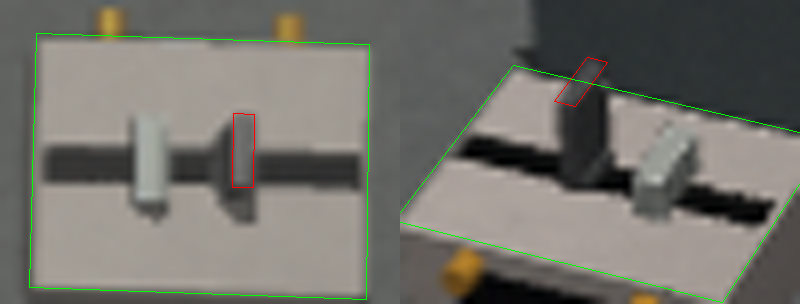

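The overlay matches: the box outline sits on the pixels, the paddle's top is at box y ≈ -10, and the stop's near edge is at box y ≈ +14, so I expect about 15–20 mm of travel. Now I'll carry the rod over.

Request:
{"name": "step_arm", "arguments": {"targets": [{"dp": [-0.02, -0.08, 0], "angular": [0, 0, 0], "fingers": 1}, {"dp": [-0.05, -0.22, 0], "angular": [0, 0, -0.005], "fingers": 1}, {"dp": [-0.09, -0.38, 0], "angular": [0, 0, -0.009], "fingers": 1}, {"dp": [-0.13, -0.54, 0], "angular": [0, 0, -0.013], "fingers": 1}, {"dp": [-0.17, -0.7, 0], "angular": [0, 0, -0.0185], "fingers": 1}, {"dp": [-0.21, -0.84, 0], "angular": [0, 0, -0.0185], "fingers": 1}, {"dp": [-0.24, -0.95, 0], "angular": [0, 0, -0.0185], "fingers": 1}, {"dp": [-0.25, -1, 0], "angular": [0, 0, -0.0185], "fingers": 1}]}}

```text
time: 6.85
tool_pos: [425.4, 109.1, 264.4]
tcp_rot: [-180.0, -0.1, 176.9]
ft_force: [0.0, -0.1, -2.2]
finger_gap: 18.4
grip_force: 112.4
```

```bash
python3 - <<'E'
from h import *
mv([452.4,-101.7,267],177)
E
```

```text
dp [-0.1923 -1.045  -0.0125] ang [-0.0002 -0.0004 -0.0006]
```

Request:
{"name": "step_arm", "arguments": {"targets": [{"dp": [-0.02, -0.1, 0], "angular": [0, 0, 0], "fingers": 1}, {"dp": [-0.05, -0.26, 0], "angular": [0, 0, 0], "fingers": 1}, {"dp": [-0.09, -0.45, 0], "angular": [0, 0, 0], "fingers": 1}, {"dp": [-0.13, -0.64, 0], "angular": [0, 0, 0], "fingers": 1}, {"dp": [-0.16, -0.82, 0], "angular": [0, 0, 0], "fingers": 1}, {"dp": [-0.18, -0.94, 0], "angular": [0, 0, 0], "fingers": 1}, {"dp": [-0.19, -1, 0], "angular": [0, 0, 0], "fingers": 1}, {"dp": [-0.19, -1, 0], "angular": [0, 0, 0], "fingers": 1}]}}

```text
time: 7.85
tool_pos: [453.0, -91.0, 264.9]
tcp_rot: [180.0, -0.0, 176.9]
ft_force: [-1.1, -0.5, -1.3]
finger_gap: 18.2
grip_force: 112.5
```

```bash
python3 - <<'E'
from h import *
s=sense();print(s["time"],s["tool_pos"],s["tcp_rot"],s["ft_force"])
mv([452.4,-101.7,174],177)
T=s["tool_pos"]+[139.3,-7.3,-99.3];print(T)
uv={}
for n in("scene","top"):
    im=snapshot(n);cv2.imwrite(f"pics/o_{n}.png",im);print(n,"exp",proj(n,[T])[0])
    for r in pinpoint(n,"rod_tip")[:3]:print(n,r)
E
```

```text
7.85 [453.02797049 -91.01183134 264.90714633] [ 1.79974405e+02 -4.27434796e-02  1.76940991e+02] [-1.12090199 -0.47627675 -1.31289659]
dp [-1.000e-04 -5.370e-02  4.545e-01] ang [ 0.0001 -0.0002 -0.0003]
[592.32797049 -98.31183134 165.60714633]
scene exp [182.31373356 168.90709431]
scene {'at': [370.7, 179.6], 'conf': 0.67}
top exp [334.72380534 174.63048209]
top {'at': [161.4, 296.0], 'conf': 0.89}
top {'at': [338.2, 178.3], 'conf': 0.75}
```

```bash
python3 - <<'E'
from h import *
v=[]
for n,o in(("scene",(145,140)),("top",(290,140))):
    im=cv2.imread(f"pics/o_{n}.png");v.append(cv2.resize(im[o[1]:o[1]+80,o[0]:o[0]+80],(400,400),interpolation=cv2.INTER_CUBIC))
    q=((proj(n,[[592.3,-98.3,165.6]])[0]-o+.5)*5).astype(int);cv2.circle(v[-1],q.tolist(),3,(0,0,255),1)
cv2.imwrite("pics/o.png",np.hstack(v))
E
```

```text
(no output)
```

View pics/o.png

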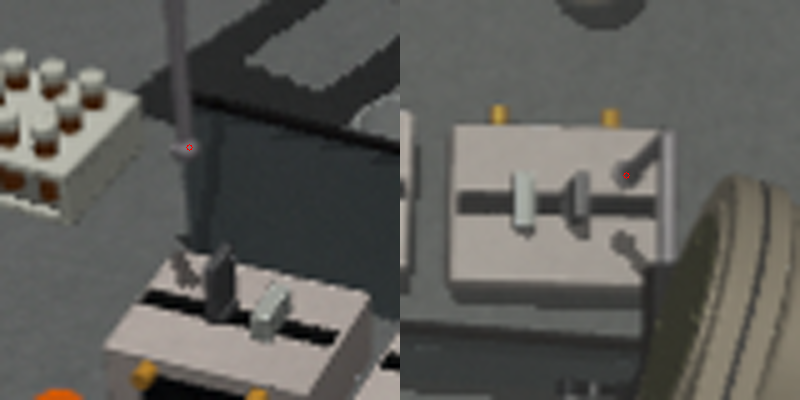

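The predicted tip point (red dot) sits exactly on the ball in both views, so the rod pose is reliable. The ball's shadow lands on the box beside the paddle. Descending on the paddle's -y side.

Request:
{"name": "step_arm", "arguments": {"targets": [{"dp": [0, -0.055, 0], "angular": [0, 0, 0], "fingers": 1}, {"dp": [0, -0.055, 0.06], "angular": [0, 0, 0], "fingers": 1}, {"dp": [0, -0.055, 0.16], "angular": [0, 0, 0], "fingers": 1}, {"dp": [0, -0.055, 0.28], "angular": [0, 0, 0], "fingers": 1}, {"dp": [0, -0.055, 0.38], "angular": [0, 0, 0], "fingers": 1}, {"dp": [0, -0.055, 0.45], "angular": [0, 0, 0], "fingers": 1}, {"dp": [0, -0.055, 0.455], "angular": [0, 0, 0], "fingers": 1}, {"dp": [0, -0.055, 0.455], "angular": [0, 0, 0], "fingers": 1}]}}

```text
time: 9.05
tool_pos: [452.9, -102.0, 174.7]
tcp_rot: [-180.0, 0.0, 177.0]
ft_force: [0.3, -0.3, -1.5]
finger_gap: 18.2
grip_force: 112.6
```

```bash
python3 - <<'E'
from h import *
for i in range(4):
    s=sense();print(s["time"],np.round(s["tool_pos"],2),np.round(s["ft_force"],2),np.round(s["wrist_torque"],3));snapshot("top")
E
```

```text
9.05 [ 452.91 -101.96  174.69] [ 0.29 -0.25 -1.47] [ 0.023  0.009 -0.012]
9.1 [ 453.18 -102.06  175.1 ] [ 0.47  0.42 -1.61] [ 0.023  0.025 -0.003]
9.15 [ 453.28 -102.1   175.28] [ 0.13 -1.01 -0.94] [-0.008  0.031  0.03 ]
9.2 [ 453.29 -102.09  175.28] [-0.93 -0.13 -1.15] [0.029 0.111 0.066]
```

Request:
{"name": "step_arm", "arguments": {"targets": [{"dp": [0, 0.02, 0], "angular": [0, 0, 0], "fingers": 1}, {"dp": [0, 0.04, 0], "angular": [0, 0, 0], "fingers": 1}, {"dp": [0, 0.055, 0], "angular": [0, 0, 0], "fingers": 1}, {"dp": [0, 0.065, 0], "angular": [0, 0, 0], "fingers": 1}, {"dp": [0, 0.075, 0], "angular": [0, 0, 0], "fingers": 1}, {"dp": [0, 0.085, 0], "angular": [0, 0, 0], "fingers": 1}, {"dp": [0, 0.095, 0], "angular": [0, 0, 0], "fingers": 1}, {"dp": [0, 0.1, 0], "angular": [0, 0, 0], "fingers": 1}]}}

```text
time: 10.25
tool_pos: [453.7, -81.9, 174.3]
tcp_rot: [-180.0, -0.0, 177.0]
ft_force: [-1.1, -0.6, -2.0]
finger_gap: 18.2
grip_force: 112.5
```

```bash
cat > f.py <<'E'
from h import *
F=[];T=[];P=[];Q=[]
import sys
for i in range(int(sys.argv[1]) if len(sys.argv)>1 else 3):
    s=sense();F.append(s["ft_force"]);T.append(s["wrist_torque"]);P.append(s["tool_pos"]);snapshot("top")
s=sense();F.append(s["ft_force"]);T.append(s["wrist_torque"]);P.append(s["tool_pos"])
print(s["time"],np.round(P[-1],2),"F",np.round(np.mean(F,0),2),"T",np.round(np.mean(T,0),3),"Fy each",np.round(np.array(F)[:,1],1),"Tz",np.round(np.array(T)[:,2],2))
E
python3 f.py
```

```text
10.4 [453.7  -81.88 174.3 ] F [-0.36 -0.82 -1.77] T [-0.303  0.101 -0.157] Fy each [-0.6 -1.1 -1.  -0.7] Tz [-0.19 -0.15 -0.12 -0.17]
```

Request:
{"name": "step_arm", "arguments": {"targets": [{"dp": [0, 0.003, 0], "angular": [0, 0, 0], "fingers": 1}, {"dp": [0, 0.006, 0], "angular": [0, 0, 0], "fingers": 1}, {"dp": [0, 0.009, 0], "angular": [0, 0, 0], "fingers": 1}, {"dp": [0, 0.012, 0], "angular": [0, 0, 0], "fingers": 1}, {"dp": [0, 0.015, 0], "angular": [0, 0, 0], "fingers": 1}, {"dp": [0, 0.018, 0], "angular": [0, 0, 0], "fingers": 1}, {"dp": [0, 0.02, 0], "angular": [0, 0, 0], "fingers": 1}, {"dp": [0, 0.02, 0], "angular": [0, 0, 0], "fingers": 1}]}}

```text
time: 11.4
tool_pos: [453.9, -77.9, 174.3]
tcp_rot: [180.0, -0.0, 177.0]
ft_force: [-0.1, -0.8, -2.0]
finger_gap: 18.4
grip_force: 112.5
```

```bash
python3 f.py 2
```

```text
11.5 [453.92 -77.87 174.29] F [-0.46 -0.92 -1.64] T [-0.317  0.198 -0.162] Fy each [-0.8 -1.1 -0.9] Tz [-0.15 -0.15 -0.19]
```

Request:
{"name": "step_arm", "arguments": {"targets": [{"dp": [0, 0.001, 0], "angular": [0, 0, 0], "fingers": 1}, {"dp": [0, 0.003, 0], "angular": [0, 0, 0], "fingers": 1}, {"dp": [0, 0.004, 0], "angular": [0, 0, 0], "fingers": 1}, {"dp": [0, 0.006, 0], "angular": [0, 0, 0], "fingers": 1}, {"dp": [0, 0.007, 0], "angular": [0, 0, 0], "fingers": 1}, {"dp": [0, 0.008, 0], "angular": [0, 0, 0], "fingers": 1}, {"dp": [0, 0.008, 0], "angular": [0, 0, 0], "fingers": 1}, {"dp": [0, 0.008, 0], "angular": [0, 0, 0], "fingers": 1}]}}

```text
time: 12.5
tool_pos: [454.0, -76.3, 174.3]
tcp_rot: [180.0, -0.0, 177.0]
ft_force: [-0.5, -1.1, -0.8]
finger_gap: 18.2
grip_force: 112.5
```

```bash
python3 f.py 2
```

```text
12.6 [454.02 -76.32 174.31] F [-0.36 -1.41 -1.26] T [-0.295  0.176 -0.178] Fy each [-1.1 -2.2 -0.9] Tz [-0.17 -0.13 -0.24]
```

Request:
{"name": "step_arm", "arguments": {"targets": [{"dp": [0, 0.001, 0], "angular": [0, 0, 0], "fingers": 1}, {"dp": [0, 0.003, 0], "angular": [0, 0, 0], "fingers": 1}, {"dp": [0, 0.004, 0], "angular": [0, 0, 0], "fingers": 1}, {"dp": [0, 0.006, 0], "angular": [0, 0, 0], "fingers": 1}, {"dp": [0, 0.007, 0], "angular": [0, 0, 0], "fingers": 1}, {"dp": [0, 0.008, 0], "angular": [0, 0, 0], "fingers": 1}, {"dp": [0, 0.008, 0], "angular": [0, 0, 0], "fingers": 1}, {"dp": [0, 0.008, 0], "angular": [0, 0, 0], "fingers": 1}]}}

```text
time: 13.6
tool_pos: [454.1, -74.7, 174.3]
tcp_rot: [180.0, 0.0, 177.0]
ft_force: [-1.3, -0.7, -1.8]
finger_gap: 18.3
grip_force: 112.5
```

```bash
python3 f.py 2
```

```text
13.7 [454.11 -74.72 174.3 ] F [-0.65 -1.2  -1.7 ] T [-0.299  0.174 -0.178] Fy each [-0.7 -0.9 -1.9] Tz [-0.21 -0.17 -0.15]
```

Request:
{"name": "step_arm", "arguments": {"targets": [{"dp": [0, 0.001, 0], "angular": [0, 0, 0], "fingers": 1}, {"dp": [0, 0.003, 0], "angular": [0, 0, 0], "fingers": 1}, {"dp": [0, 0.004, 0], "angular": [0, 0, 0], "fingers": 1}, {"dp": [0, 0.006, 0], "angular": [0, 0, 0], "fingers": 1}, {"dp": [0, 0.007, 0], "angular": [0, 0, 0], "fingers": 1}, {"dp": [0, 0.008, 0], "angular": [0, 0, 0], "fingers": 1}, {"dp": [0, 0.008, 0], "angular": [0, 0, 0], "fingers": 1}, {"dp": [0, 0.008, 0], "angular": [0, 0, 0], "fingers": 1}]}}

```text
time: 14.7
tool_pos: [454.2, -73.1, 174.3]
tcp_rot: [180.0, -0.0, 177.0]
ft_force: [-0.8, -1.4, -1.0]
finger_gap: 18.0
grip_force: 112.5
```

```bash
python3 f.py 2
```

```text
14.8 [454.15 -73.15 174.29] F [-0.78 -1.41 -1.52] T [-0.304  0.211 -0.159] Fy each [-1.4 -1.2 -1.6] Tz [-0.14 -0.15 -0.19]
```

Request:
{"name": "step_arm", "arguments": {"targets": [{"dp": [0, 0.001, 0], "angular": [0, 0, 0], "fingers": 1}, {"dp": [0, 0.003, 0], "angular": [0, 0, 0], "fingers": 1}, {"dp": [0, 0.004, 0], "angular": [0, 0, 0], "fingers": 1}, {"dp": [0, 0.006, 0], "angular": [0, 0, 0], "fingers": 1}, {"dp": [0, 0.007, 0], "angular": [0, 0, 0], "fingers": 1}, {"dp": [0, 0.008, 0], "angular": [0, 0, 0], "fingers": 1}, {"dp": [0, 0.008, 0], "angular": [0, 0, 0], "fingers": 1}, {"dp": [0, 0.008, 0], "angular": [0, 0, 0], "fingers": 1}]}}

```text
time: 15.8
tool_pos: [454.3, -71.5, 174.3]
tcp_rot: [180.0, -0.0, 177.0]
ft_force: [0.1, -0.3, -0.5]
finger_gap: 18.2
grip_force: 112.5
```

```bash
python3 f.py 2; python3 - <<'E'
from h import *
s=sense();a=s["tool_pos"]+[139.3,-7.3,-99.3]
im=snapshot("scene");cv2.imwrite("pics/p.png",cv2.resize(im[175:230,155:235],(800,550),interpolation=cv2.INTER_CUBIC));print(a)
E
```

```text
15.9 [454.25 -71.53 174.3 ] F [-0.49 -1.36 -0.93] T [-0.298  0.138 -0.139] Fy each [-0.3 -2.4 -1.4] Tz [-0.17 -0.12 -0.12]
[593.55150476 -78.83112126  74.99620102]
```

View pics/p.png

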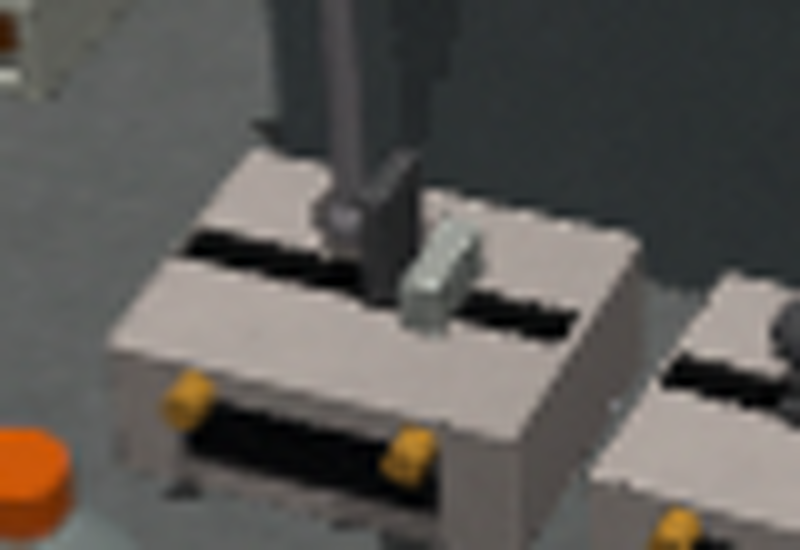

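The ball is on the paddle's -y face at (340,215), and the paddle is only a few mm short of the stop at (440,270). I'll use finer steps now.

Request:
{"name": "step_arm", "arguments": {"targets": [{"dp": [0, 0.001, 0], "angular": [0, 0, 0], "fingers": 1}, {"dp": [0, 0.002, 0], "angular": [0, 0, 0], "fingers": 1}, {"dp": [0, 0.003, 0], "angular": [0, 0, 0], "fingers": 1}, {"dp": [0, 0.004, 0], "angular": [0, 0, 0], "fingers": 1}, {"dp": [0, 0.005, 0], "angular": [0, 0, 0], "fingers": 1}, {"dp": [0, 0.005, 0], "angular": [0, 0, 0], "fingers": 1}, {"dp": [0, 0.005, 0], "angular": [0, 0, 0], "fingers": 1}, {"dp": [0, 0.005, 0], "angular": [0, 0, 0], "fingers": 1}]}}

```text
time: 16.95
tool_pos: [454.3, -70.5, 174.3]
tcp_rot: [-180.0, 0.0, 177.0]
ft_force: [-1.4, -2.3, -2.0]
finger_gap: 18.4
grip_force: 112.5
```

```bash
python3 f.py 1
```

```text
17.0 [454.32 -70.53 174.32] F [-1.16 -1.75 -2.58] T [-0.343  0.243 -0.159] Fy each [-2.3 -1.2] Tz [-0.17 -0.15]
```

Request:
{"name": "step_arm", "arguments": {"targets": [{"dp": [0, 0.001, 0], "angular": [0, 0, 0], "fingers": 1}, {"dp": [0, 0.002, 0], "angular": [0, 0, 0], "fingers": 1}, {"dp": [0, 0.003, 0], "angular": [0, 0, 0], "fingers": 1}, {"dp": [0, 0.004, 0], "angular": [0, 0, 0], "fingers": 1}, {"dp": [0, 0.005, 0], "angular": [0, 0, 0], "fingers": 1}, {"dp": [0, 0.005, 0], "angular": [0, 0, 0], "fingers": 1}, {"dp": [0, 0.005, 0], "angular": [0, 0, 0], "fingers": 1}, {"dp": [0, 0.005, 0], "angular": [0, 0, 0], "fingers": 1}]}}

```text
time: 18.0
tool_pos: [454.4, -69.5, 174.3]
tcp_rot: [180.0, 0.0, 177.0]
ft_force: [-0.7, -1.2, -1.8]
finger_gap: 18.4
grip_force: 112.5
```

```bash
python3 f.py 1
```

```text
18.05 [454.38 -69.54 174.3 ] F [-0.55 -1.08 -1.61] T [-0.327  0.206 -0.14 ] Fy each [-1.2 -1. ] Tz [-0.12 -0.16]
```

Request:
{"name": "step_arm", "arguments": {"targets": [{"dp": [0, 0.001, 0], "angular": [0, 0, 0], "fingers": 1}, {"dp": [0, 0.002, 0], "angular": [0, 0, 0], "fingers": 1}, {"dp": [0, 0.003, 0], "angular": [0, 0, 0], "fingers": 1}, {"dp": [0, 0.004, 0], "angular": [0, 0, 0], "fingers": 1}, {"dp": [0, 0.005, 0], "angular": [0, 0, 0], "fingers": 1}, {"dp": [0, 0.005, 0], "angular": [0, 0, 0], "fingers": 1}, {"dp": [0, 0.005, 0], "angular": [0, 0, 0], "fingers": 1}, {"dp": [0, 0.005, 0], "angular": [0, 0, 0], "fingers": 1}]}}

```text
time: 19.05
tool_pos: [454.4, -68.5, 174.3]
tcp_rot: [180.0, 0.0, 177.0]
ft_force: [-2.1, -1.0, -1.2]
finger_gap: 18.2
grip_force: 112.5
```

```bash
python3 f.py 1
```

```text
19.1 [454.44 -68.55 174.31] F [-1.71 -1.03 -1.54] T [-0.299  0.221 -0.17 ] Fy each [-1.  -1.1] Tz [-0.17 -0.17]
```

Request:
{"name": "step_arm", "arguments": {"targets": [{"dp": [0, 0.001, 0], "angular": [0, 0, 0], "fingers": 1}, {"dp": [0, 0.002, 0], "angular": [0, 0, 0], "fingers": 1}, {"dp": [0, 0.003, 0], "angular": [0, 0, 0], "fingers": 1}, {"dp": [0, 0.004, 0], "angular": [0, 0, 0], "fingers": 1}, {"dp": [0, 0.005, 0], "angular": [0, 0, 0], "fingers": 1}, {"dp": [0, 0.005, 0], "angular": [0, 0, 0], "fingers": 1}, {"dp": [0, 0.005, 0], "angular": [0, 0, 0], "fingers": 1}, {"dp": [0, 0.005, 0], "angular": [0, 0, 0], "fingers": 1}]}}

```text
time: 20.1
tool_pos: [454.5, -67.7, 174.3]
tcp_rot: [-180.0, -0.0, 177.0]
ft_force: [-1.5, -3.3, -0.6]
finger_gap: 18.5
grip_force: 112.8
```

```bash
python3 f.py 1
```

```text
20.15 [454.43 -67.63 174.28] F [-1.69 -3.48 -0.54] T [-0.877  0.337 -0.424] Fy each [-3.3 -3.7] Tz [-0.41 -0.43]
```

The stop is felt: about 3.2 N now. Raising gently.

Request:
{"name": "step_arm", "arguments": {"targets": [{"dp": [0, 0.001, 0], "angular": [0, 0, 0], "fingers": 1}, {"dp": [0, 0.002, 0], "angular": [0, 0, 0], "fingers": 1}, {"dp": [0, 0.002, 0], "angular": [0, 0, 0], "fingers": 1}, {"dp": [0, 0.002, 0], "angular": [0, 0, 0], "fingers": 1}, {"dp": [0, 0.002, 0], "angular": [0, 0, 0], "fingers": 1}, {"dp": [0, 0.002, 0], "angular": [0, 0, 0], "fingers": 1}, {"dp": [0, 0.002, 0], "angular": [0, 0, 0], "fingers": 1}, {"dp": [0, 0.002, 0], "angular": [0, 0, 0], "fingers": 1}]}}

```text
time: 21.15
tool_pos: [454.5, -67.2, 174.3]
tcp_rot: [-180.0, -0.0, 177.0]
ft_force: [-2.4, -3.9, -0.3]
finger_gap: 18.6
grip_force: 113.0
```

```bash
python3 f.py 3
```

```text
21.3 [454.48 -67.17 174.33] F [-2.1  -4.45 -0.82] T [-1.158  0.393 -0.592] Fy each [-3.9 -4.5 -4.5 -4.9] Tz [-0.59 -0.58 -0.63 -0.56]
```

Request:
{"name": "step_arm", "arguments": {"targets": [{"dp": [0, 0.001, 0], "angular": [0, 0, 0], "fingers": 1}, {"dp": [0, 0.0025, 0], "angular": [0, 0, 0], "fingers": 1}, {"dp": [0, 0.0025, 0], "angular": [0, 0, 0], "fingers": 1}, {"dp": [0, 0.0025, 0], "angular": [0, 0, 0], "fingers": 1}, {"dp": [0, 0.0025, 0], "angular": [0, 0, 0], "fingers": 1}, {"dp": [0, 0.0025, 0], "angular": [0, 0, 0], "fingers": 1}, {"dp": [0, 0.0025, 0], "angular": [0, 0, 0], "fingers": 1}, {"dp": [0, 0.0025, 0], "angular": [0, 0, 0], "fingers": 1}]}}

```text
time: 22.3
tool_pos: [454.5, -66.8, 174.3]
tcp_rot: [-180.0, -0.0, 177.0]
ft_force: [-2.1, -5.2, -0.1]
finger_gap: 18.3
grip_force: 113.1
```

```bash
python3 f.py 4
```

```text
22.5 [454.52 -66.82 174.35] F [-2.28 -5.28 -0.52] T [-1.342  0.441 -0.691] Fy each [-5.2 -5.3 -5.2 -5.5 -5.2] Tz [-0.68 -0.69 -0.72 -0.67 -0.7 ]
```

Request:
{"name": "step_arm", "arguments": {"targets": [{"dp": [0, 0.001, 0], "angular": [0, 0, 0], "fingers": 1}, {"dp": [0, 0.0018, 0], "angular": [0, 0, 0], "fingers": 1}, {"dp": [0, 0.0018, 0], "angular": [0, 0, 0], "fingers": 1}, {"dp": [0, 0.0018, 0], "angular": [0, 0, 0], "fingers": 1}, {"dp": [0, 0.0018, 0], "angular": [0, 0, 0], "fingers": 1}, {"dp": [0, 0.0018, 0], "angular": [0, 0, 0], "fingers": 1}, {"dp": [0, 0.0018, 0], "angular": [0, 0, 0], "fingers": 1}, {"dp": [0, 0.0018, 0], "angular": [0, 0, 0], "fingers": 1}]}}

```text
time: 23.5
tool_pos: [454.5, -66.6, 174.3]
tcp_rot: [-180.0, -0.0, 177.0]
ft_force: [-2.4, -5.9, 0.1]
finger_gap: 18.5
grip_force: 113.2
```

```bash
python3 f.py 5
```

```text
23.75 [454.52 -66.53 174.36] F [-2.33 -5.64 -0.44] T [-1.461  0.461 -0.756] Fy each [-5.9 -5.7 -5.9 -4.8 -5.3 -6.2] Tz [-0.7  -0.75 -0.73 -0.78 -0.75 -0.83]
```

Request:
{"name": "step_arm", "arguments": {"targets": [{"dp": [0, 0.0008, 0], "angular": [0, 0, 0], "fingers": 1}, {"dp": [0, 0.0008, 0], "angular": [0, 0, 0], "fingers": 1}, {"dp": [0, 0.0008, 0], "angular": [0, 0, 0], "fingers": 1}, {"dp": [0, 0.0008, 0], "angular": [0, 0, 0], "fingers": 1}, {"dp": [0, 0.0008, 0], "angular": [0, 0, 0], "fingers": 1}, {"dp": [0, 0.0008, 0], "angular": [0, 0, 0], "fingers": 1}, {"dp": [0, 0.0008, 0], "angular": [0, 0, 0], "fingers": 1}, {"dp": [0, 0.0008, 0], "angular": [0, 0, 0], "fingers": 1}]}}

```text
time: 24.75
tool_pos: [454.5, -66.5, 174.4]
tcp_rot: [-180.0, 0.0, 177.0]
ft_force: [-2.5, -5.3, -0.8]
finger_gap: 18.5
grip_force: 113.3
```

```bash
python3 f.py 6; python3 -c "
from h import *
snapshot('scene')
r=pinpoint('scene','paddle_mid')
print(r[:2])"
```

```text
25.05 [454.52 -66.47 174.38] F [-2.39 -5.21 -0.61] T [-1.515  0.466 -0.788] Fy each [-5.3 -5.5 -4.9 -5.3 -5.5 -5.2 -4.7] Tz [-0.78 -0.77 -0.8  -0.79 -0.8  -0.79 -0.79]
[{'at': [196.3, 197.6], 'conf': 0.51}]
```

Request:
{"name": "step_arm", "arguments": {"targets": [{"dp": [0, 0, 0], "angular": [0, 0, 0], "fingers": 1}, {"dp": [0, 0, 0], "angular": [0, 0, 0], "fingers": 1}, {"dp": [0, 0, 0], "angular": [0, 0, 0], "fingers": 1}, {"dp": [0, 0, 0], "angular": [0, 0, 0], "fingers": 1}, {"dp": [0, 0, 0], "angular": [0, 0, 0], "fingers": 1}, {"dp": [0, 0, 0], "angular": [0, 0, 0], "fingers": 1}, {"dp": [0, 0, 0], "angular": [0, 0, 0], "fingers": 1}, {"dp": [0, 0, 0], "angular": [0, 0, 0], "fingers": 1}]}}

```text
time: 26.15
tool_pos: [454.5, -66.5, 174.4]
tcp_rot: [-180.0, 0.0, 177.0]
ft_force: [-2.8, -5.5, -0.7]
finger_gap: 17.9
grip_force: 113.3
```

```bash
python3 f.py 2
```

```text
26.25 [454.53 -66.46 174.36] F [-2.51 -5.13 -0.39] T [-1.499  0.471 -0.741] Fy each [-5.5 -4.9 -5. ] Tz [-0.75 -0.72 -0.76]
```

The force reads about 5.4 N, inside the band but low, so I'll nudge it to the centre and hold longer.

Request:
{"name": "step_arm", "arguments": {"targets": [{"dp": [0, 0.0006, 0], "angular": [0, 0, 0], "fingers": 1}, {"dp": [0, 0.0011, 0], "angular": [0, 0, 0], "fingers": 1}, {"dp": [0, 0.0011, 0], "angular": [0, 0, 0], "fingers": 1}, {"dp": [0, 0.0011, 0], "angular": [0, 0, 0], "fingers": 1}, {"dp": [0, 0.0011, 0], "angular": [0, 0, 0], "fingers": 1}, {"dp": [0, 0.0011, 0], "angular": [0, 0, 0], "fingers": 1}, {"dp": [0, 0.0011, 0], "angular": [0, 0, 0], "fingers": 1}, {"dp": [0, 0.0011, 0], "angular": [0, 0, 0], "fingers": 1}]}}

```text
time: 27.25
tool_pos: [454.5, -66.3, 174.4]
tcp_rot: [-180.0, -0.0, 177.0]
ft_force: [-2.1, -5.1, 0.4]
finger_gap: 18.1
grip_force: 113.3
```

```bash
python3 f.py 8
```

```text
27.65 [454.52 -66.29 174.36] F [-2.48 -5.74 -0.35] T [-1.592  0.469 -0.826] Fy each [-5.1 -6.2 -5.8 -5.6 -5.7 -6.  -5.8 -6.  -5.4] Tz [-0.89 -0.84 -0.83 -0.76 -0.84 -0.86 -0.79 -0.79 -0.82]
```

Request:
{"name": "step_arm", "arguments": {"targets": [{"dp": [0, 0, 0], "angular": [0, 0, 0], "fingers": 1}, {"dp": [0, 0, 0], "angular": [0, 0, 0], "fingers": 1}, {"dp": [0, 0, 0], "angular": [0, 0, 0], "fingers": 1}, {"dp": [0, 0, 0], "angular": [0, 0, 0], "fingers": 1}, {"dp": [0, 0, 0], "angular": [0, 0, 0], "fingers": 1}, {"dp": [0, 0, 0], "angular": [0, 0, 0], "fingers": 1}, {"dp": [0, 0, 0], "angular": [0, 0, 0], "fingers": 1}, {"dp": [0, 0, 0], "angular": [0, 0, 0], "fingers": 1}]}}

```text
time: 28.65
tool_pos: [454.5, -66.3, 174.4]
tcp_rot: [-180.0, 0.0, 177.0]
ft_force: [-1.8, -5.7, -0.4]
finger_gap: 18.6
grip_force: 113.3
```

```bash
python3 f.py 4
```

```text
28.85 [454.5  -66.32 174.36] F [-2.1  -6.27 -0.69] T [-1.587  0.471 -0.822] Fy each [-5.7 -6.5 -6.2 -6.2 -6.7] Tz [-0.76 -0.79 -0.83 -0.82 -0.9 ]
```

It held at about 5.9 N for over 2 s. Backing off and lifting out.

Request:
{"name": "step_arm", "arguments": {"targets": [{"dp": [0, -0.03, 0], "angular": [0, 0, 0], "fingers": 1}, {"dp": [0, -0.08, 0], "angular": [0, 0, 0], "fingers": 1}, {"dp": [0, -0.1, 0], "angular": [0, 0, 0], "fingers": 1}, {"dp": [0, -0.1, -0.08], "angular": [0, 0, 0], "fingers": 1}, {"dp": [0, -0.1, -0.2], "angular": [0, 0, 0], "fingers": 1}, {"dp": [0, -0.1, -0.33], "angular": [0, 0, 0], "fingers": 1}, {"dp": [0, -0.1, -0.43], "angular": [0, 0, 0], "fingers": 1}, {"dp": [0, -0.1, -0.47], "angular": [0, 0, 0], "fingers": 1}]}}

```text
time: 29.85
tool_pos: [454.2, -86.0, 270.3]
tcp_rot: [-180.0, 0.1, 177.0]
ft_force: [-0.4, -0.3, -1.8]
finger_gap: 18.7
grip_force: 112.6
```

```bash
python3 f.py 2; python3 - <<'E'
from h import *
s=sense();T=s["tool_pos"]+[139.3,-7.3,-99.3]
v=[]
for n,o in(("scene",(145,140)),("top",(290,140))):
    im=snapshot(n);cv2.imwrite(f"pics/b_{n}.png",im);v.append(cv2.resize(im[o[1]:o[1]+80,o[0]:o[0]+80],(400,400),interpolation=cv2.INTER_CUBIC))
    q=((proj(n,[T])[0]-o+.5)*5).astype(int);cv2.circle(v[-1],q.tolist(),3,(0,0,255),1)
cv2.imwrite("pics/b.png",np.hstack(v))
mv([398.7,315.5,267],173.7)
E
```

```text
29.95 [453.96 -85.94 269.28] F [-0.25 -0.38 -1.57] T [-0.004  0.034  0.028] Fy each [-0.3 -0.7 -0.2] Tz [0.   0.07 0.01]
dp [0.3772 1.9892 0.0035] ang [ 0.0001 -0.0004  0.0183]
```

View pics/b.png

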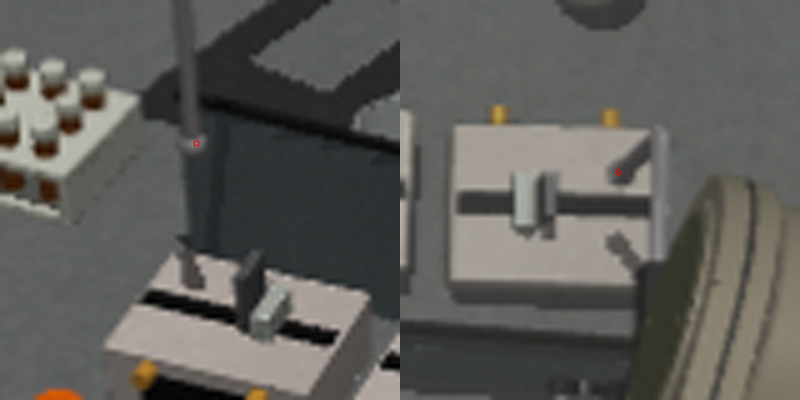

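The paddle stands against the stop in both views, and the predicted tip still sits on the ball, so the rod hasn't slipped in the grip. Returning it to the stand.

Request:
{"name": "step_arm", "arguments": {"targets": [{"dp": [0.02, 0.08, 0], "angular": [0, 0, 0], "fingers": 1}, {"dp": [0.05, 0.24, 0], "angular": [0, 0, 0], "fingers": 1}, {"dp": [0.08, 0.42, 0], "angular": [0, 0, 0], "fingers": 1}, {"dp": [0.11, 0.6, 0], "angular": [0, 0, 0], "fingers": 1}, {"dp": [0.14, 0.78, 0], "angular": [0, 0, 0], "fingers": 1}, {"dp": [0.17, 0.92, 0], "angular": [0, 0, 0], "fingers": 1}, {"dp": [0.19, 0.98, 0], "angular": [0, 0, 0], "fingers": 1}, {"dp": [0.19, 1, 0], "angular": [0, 0, 0], "fingers": 1}]}}

```text
time: 31.05
tool_pos: [425.5, 116.4, 267.8]
tcp_rot: [-180.0, -0.0, 177.1]
ft_force: [-0.6, 0.2, -2.0]
finger_gap: 18.3
grip_force: 112.7
```

```bash
python3 - <<'E'
from h import *
s=sense();print(s["tool_pos"],s["qd"].round(1) if hasattr(s["qd"],"round") else s["qd"])
mv([398.7,315.5,267],173.7)
E
```

```text
[425.47027178 116.4180723  267.84419046] [ 2.5  1.9 -1.9 -0.3 -0.5  3.5]
dp [0.1846 0.9873 0.004 ] ang [-0.0001 -0.0002  0.0187]
```

Request:
{"name": "step_arm", "arguments": {"targets": [{"dp": [0.02, 0.1, 0], "angular": [0, 0, 0], "fingers": 1}, {"dp": [0.05, 0.26, 0], "angular": [0, 0, 0.004], "fingers": 1}, {"dp": [0.09, 0.45, 0], "angular": [0, 0, 0.008], "fingers": 1}, {"dp": [0.13, 0.64, 0], "angular": [0, 0, 0.012], "fingers": 1}, {"dp": [0.16, 0.82, 0], "angular": [0, 0, 0.016], "fingers": 1}, {"dp": [0.18, 0.94, 0], "angular": [0, 0, 0.0187], "fingers": 1}, {"dp": [0.184, 0.98, 0], "angular": [0, 0, 0.0187], "fingers": 1}, {"dp": [0.184, 0.985, 0], "angular": [0, 0, 0.0187], "fingers": 1}]}}

```text
time: 32.05
tool_pos: [399.9, 314.0, 268.0]
tcp_rot: [-180.0, -0.0, 173.6]
ft_force: [-0.6, -0.6, -2.4]
finger_gap: 18.5
grip_force: 112.8
```

```bash
python3 f.py 2; python3 - <<'E'
from h import *
mv([398.7,315.4,170],173.68)
E
```

```text
32.15 [400.   313.59 268.18] F [-0.54 -0.24 -2.81] T [-0.011  0.019 -0.023] Fy each [-0.6 -0.2  0.2] Tz [ 0.02 -0.07 -0.02]
dp [0.0074 0.0085 0.4909] ang [-0.0002 -0.     -0.0006]
```

Request:
{"name": "step_arm", "arguments": {"targets": [{"dp": [0.007, 0.009, 0.03], "angular": [0, 0, 0], "fingers": 1}, {"dp": [0.007, 0.009, 0.12], "angular": [0, 0, 0], "fingers": 1}, {"dp": [0.007, 0.009, 0.24], "angular": [0, 0, 0], "fingers": 1}, {"dp": [0.007, 0.009, 0.36], "angular": [0, 0, 0], "fingers": 1}, {"dp": [0.007, 0.009, 0.46], "angular": [0, 0, 0], "fingers": 1}, {"dp": [0.007, 0.009, 0.51], "angular": [0, 0, 0], "fingers": 1}, {"dp": [0.007, 0.009, 0.525], "angular": [0, 0, 0], "fingers": 1}, {"dp": [0.007, 0.009, 0.525], "angular": [0, 0, 0], "fingers": 1}]}}

```text
time: 33.15
tool_pos: [398.7, 316.5, 163.6]
tcp_rot: [180.0, 0.0, 173.6]
ft_force: [0.2, 0.4, -1.9]
finger_gap: 18.2
grip_force: 112.8
```

```bash
python3 f.py 2; python3 - <<'E'
from h import *
s=sense();print(s["tcp_rot"]);mv([398.7,315.5,142.3],173.68)
E
```

```text
33.25 [398.96 316.74 164.23] F [ 0.32  0.41 -1.88] T [-0.005  0.052  0.031] Fy each [0.4 0.3 0.6] Tz [0.02 0.04 0.03]
[1.79944345e+02 6.98124327e-02 1.73624668e+02]
dp [ 0.0007 -0.0064  0.1096] ang [ 0.0003  0.0004 -0.0003]
```

Request:
{"name": "step_arm", "arguments": {"targets": [{"dp": [0, -0.006, 0], "angular": [0, 0, 0], "fingers": 1}, {"dp": [0, -0.006, 0], "angular": [0, 0, 0], "fingers": 1}, {"dp": [0, -0.006, 0.03], "angular": [0, 0, 0], "fingers": 1}, {"dp": [0, -0.006, 0.06], "angular": [0, 0, 0], "fingers": 1}, {"dp": [0, -0.006, 0.085], "angular": [0, 0, 0], "fingers": 1}, {"dp": [0, -0.006, 0.1], "angular": [0, 0, 0], "fingers": 1}, {"dp": [0, -0.006, 0.105], "angular": [0, 0, 0], "fingers": 1}, {"dp": [0, -0.006, 0.105], "angular": [0, 0, 0], "fingers": 1}]}}

```text
time: 34.25
tool_pos: [398.4, 315.3, 142.5]
tcp_rot: [180.0, 0.0, 173.6]
ft_force: [-1.4, -2.0, 0.2]
finger_gap: 18.2
grip_force: 113.4
```

```bash
python3 f.py 2
```

```text
34.35 [398.44 315.34 142.54] F [-1.31 -1.09  0.4 ] T [-0.125  0.139 -0.055] Fy each [-2.  -0.6 -0.7] Tz [-0.08 -0.05 -0.03]
```

Request:
{"name": "step_arm", "arguments": {"targets": [{"dp": [0, 0, 0.002], "angular": [0, 0, 0], "fingers": 1}, {"dp": [0, 0, 0.002], "angular": [0, 0, 0], "fingers": 1}, {"dp": [0, 0, 0.002], "angular": [0, 0, 0], "fingers": 0.7}, {"dp": [0, 0, 0.002], "angular": [0, 0, 0], "fingers": 0.6}, {"dp": [0, 0, 0.002], "angular": [0, 0, 0], "fingers": 0.3}, {"dp": [0, 0, 0.002], "angular": [0, 0, 0], "fingers": 0}, {"dp": [0, 0, 0.002], "angular": [0, 0, 0], "fingers": 0}, {"dp": [0, 0, 0.002], "angular": [0, 0, 0], "fingers": 0}], "newtons": 20}}

```text
time: 35.35
tool_pos: [398.3, 315.2, 141.9]
tcp_rot: [-180.0, -0.0, 173.6]
ft_force: [0.3, -0.6, 0.0]
finger_gap: 85.5
grip_force: 0.0
```

Request:
{"name": "step_arm", "arguments": {"targets": [{"dp": [0, 0, -0.05], "angular": [0, 0, 0], "fingers": 0}, {"dp": [0, 0, -0.12], "angular": [0, 0, 0], "fingers": 0}, {"dp": [0, 0, -0.25], "angular": [0, 0, 0], "fingers": 0}, {"dp": [0, 0, -0.4], "angular": [0, 0, 0], "fingers": 0}, {"dp": [0, 0, -0.55], "angular": [0, 0, 0], "fingers": 0}, {"dp": [0.2, 0, -0.6], "angular": [0, 0, 0], "fingers": 0}, {"dp": [0.4, 0, -0.6], "angular": [0, 0, 0], "fingers": 0}, {"dp": [0.5, 0, -0.6], "angular": [0, 0, 0], "fingers": 0}]}}

```text
time: 36.35
tool_pos: [297.9, 326.8, 263.3]
tcp_rot: [179.9, 0.1, 173.7]
ft_force: [0.2, 0.8, 0.6]
finger_gap: 85.6
grip_force: 0.0
```

```bash
python3 - <<'E'
from h import *
v=[]
for n,o in(("scene",(270,120)),("top",(150,180))):
    im=snapshot(n);cv2.imwrite(f"pics/e_{n}.png",im);v.append(cv2.resize(im[o[1]:o[1]+110,o[0]:o[0]+110],(400,400),interpolation=cv2.INTER_CUBIC))
    print(n,"exp",proj(n,[[537.4,300,43]])[0],[ (np.round(r["at"],1),round(r["conf"],2)) for r in pinpoint(n,"rod_tip")[:2]])
    a=cv2.imread(f"pics/{n}0.png").astype(int); x,y=proj(n,[[398,315,160]])[0].astype(int)
cv2.imwrite("pics/e.png",np.hstack(v));s=sense();print(s["time"],s["tool_pos"],s["finger_gap"])
E
```

```text
scene exp [321.70372623 217.56719124] [(array([368.3, 179. ]), 0.93), (array([319.3, 221.3]), 0.92)]
top exp [200.4362835  200.42981059] [(array([203.4, 202.3]), 0.94)]
36.55 [299.42406153 326.45528777 262.34784651] 85.406391949739
```

View pics/e.png

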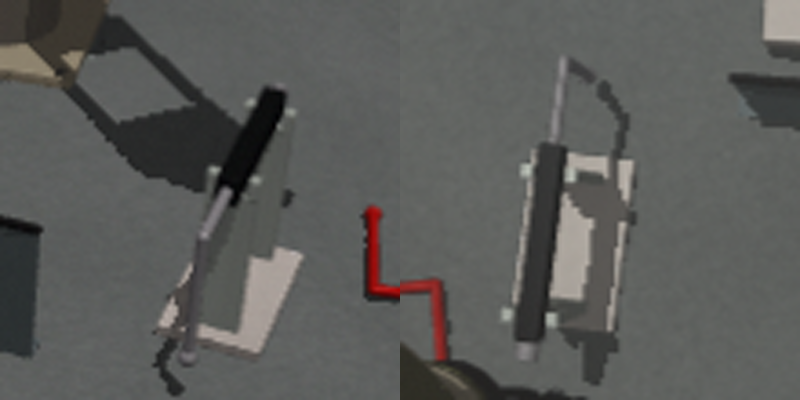

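The rod lies in both notches, looking the same as at the start, and the gripper is clear and open. The paddle was home against its stop when I last viewed it. Handing in.

```bash
python3 -c "
from bench import *
print(hand_in())"
```

```text
the job is handed in; nothing more can be done
None
```

I slid the paddle home against its stop, pressed it there at about 6 N (5.4–5.9 N by the wrist readings) for over 2 s, laid the rod back in both notches, released it and handed the job in at about 37 s; the hand-in returned no verdict.

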